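Walk the bowl-press die block round to the fence

TASK

The heavy cast die block of the bowl press stands askew in front of the steel fence on the bench. Using only fingertip pushes, without gripping or lifting it and at an unhurried pace, walk the block round on the bench by nudging its corners until its red-painted face lies flat against the fence, the whole red face within the fence's length. Leave the bamboo bowl, the coil of bamboo strip and the glue jar where they are, and finish with the robot clear of everything.

Things in the scene. Friction and masses are not known exactly. Their poses are not given: they have to be found in the camera images.
- block: Cast aluminium block, 100 (own x) by 130 (own y) by 45 mm high, about 1.5 kg, a flat round steel insert on top (92 mm across, 4 mm proud). Slides flat on the bench at a push of roughly 5 to 20 N. Origin: centre of its underside, z up. Its +x side, 130 mm wide, is painted red, with a red stripe on top along that edge. Starts turned 50 to 110 degrees anticlockwise from the goal, about 140 mm before the fence.
- red_left (a point): The end of the block's red face on the block's own +y side, at the face's vertical edge, 22.5 mm above the underside; in the block's frame at x +50, y +65 mm.
- red_right (a point): The end of the block's red face on the block's own -y side, at the face's vertical edge, 22.5 mm above the underside; in the block's frame at x +50, y -65 mm.
- fence: Dark steel angle bolted to the bench: upright plate 320 mm long (own y), 40 high, 10 thick, with a 6 mm thick foot behind it. Origin: on the bench, in the plane of the working face, mid-length; z up. Own x points through the fence, away from the robot: the working face looks to -x. When the job is done the block's x axis points the same way as the fence's.
- bowl: Bystander: loose bamboo bowl, 100 mm across, 55 mm high, upright on the bench to one side of the block. Origin: centre of its underside.
- coil: Bystander: loose flat coil of bamboo strip, 80 mm across, 24 mm high, lying on the bench to one side of the block. Origin: centre of its underside.
- jar: Bystander: loose small closed glue jar, 48 mm across, 60 mm high, upright on the bench to one side of the block. Origin: centre of its underside.

How it is judged:
By the outcome, as a careful person would: the job done as asked, in the order asked, and still so for the second after the job is handed in, with the robot touching nothing.
It also fails if it takes over 64 s, if anything falls off the work surface, if the arm or the gripper's body presses on something with over 40 N, if the wrist force passes 120 N, or if a joint passes its speed limit or range.

ROBOT

A 6-joint arm with a two-finger parallel gripper is mounted at the origin on the work surface. World frame = base frame: x ahead of the robot, y to its left, z up, the work surface at z = 0. Lengths are in m, angles in rad, forces in N, time in s.
With the tool pointing down it reaches from about 0.275 to 0.85 m from the base axis. Payload 19 kg.
Tool frame: the origin (TCP) lies between the finger pads; the fingertips stand 14 mm ahead of it and the grasp point (between the pads) lies 5 mm behind it; z points along the fingers, y is the direction in which the jaws open and shut (so a half turn about z gives the same grasp; the last joint's range is limited). The gripper opens to 85 mm and grips with 20 to 120 N. Pads are 22 mm wide; open, the fingers measure 114 mm over their backs; the gripper's body (76 mm by 85 mm) begins 54 mm behind the grasp point. The pads swing forward as they close: fully open they stand 13 mm farther back than shut.
Start: joints at [1.189, 0.15, 1.437, -0, 1.554, -0.134], TCP at [0.141, 0.557, 0.245] pointing down, gripper open.
Joint ranges: [-2.8, 2.8], [-0.68, 2.1], [0.12, 2.68], [-1.39, 4.53], [0.16, 2.79], [-2.81, 2.81]. Speed limits (rad/s): [1.89, 1.89, 2.22, 3.01, 3.01, 3.01].

INTERFACE

Orientations are given as [roll, pitch, yaw] about the fixed x, y, z axes, in that order (R = Rz(yaw) Ry(pitch) Rx(roll)).
In Python, from bench import robot gives the robot as it stands. The module is installed in compiled form; this text tells all that it offers. Calls block until the motion is done:
- robot.move_ptp(position, orientation): joint-space move of the TCP to a pose.
- robot.move_linear(position, vel=0.15, rot=None, until_force=None): straight line of the TCP; rot=None keeps the orientation; vel is the mean speed in m/s. With until_force (N) it stops when the force on the tool has changed by that much, and returns True; else False.
- robot.set_joints(angles): joint-space move.
- robot.set_gripper(opening, grip_force=None): opening from 0.0 (shut) to 1.0 (fully open); grip_force is the grip in N (None keeps the last); returns when the fingers have stopped.
- robot.pause(seconds).
- robot.solve_ik(position, orientation): joint angles nearest the present ones, or None.
- robot.grab_frame(name): name is "side" or "top"; returns a dict with "image" (384x512x3 uint8, blue, green, red), "range_z" (384x512 float32, m along the optical axis (not along the pixel's ray), 0 where there is no reading), "fx", "fy", "cx", "cy" (pixels), "k1" (the pictures are not rectified: a ray, as slopes to the right and down, at radius r is drawn at 1 + k1 r^2 times it, then the intrinsics apply), "R" (3x3) and "t" (3): a world point X has camera coordinates R X + t. Camera axes: x right, y down, z forward; pixel columns grow to the right and rows downward; lengths in m; the calibration is good to about 2 mm. A picture is of the moment at which its call begins.
A pose or a line that the arm cannot do raises robot.Unreachable and nothing moves.
- robot.sign_off(): hands the job in, once; it reports no verdict.
Trained networks look in the newest picture that a camera, given by its name, has taken for a name from the list of things; names that differ only in an ending like _2 or _b are one class to them, and where a whole thing is asked for, a point or a joint stands for the part that bears it (a point fixed in the world has none). Each returns a list of dicts, best first, with "p" (0 to 1); they miss things now and then, are a little off and sometimes report something else, mostly with a low value. They report only what shows in the picture. A call takes as long as a camera call.
- robot.cut_out(query, camera): "mask" (384x512 bool, what is visible of it).
- robot.landmark_of(query, camera): "xyz" ([x, y, z] in m, in world coordinates, good to about 4 mm: a listed point, or the origin of a listed thing).
Readings, each from a call of its own:
- robot.read_clock(): time.
- robot.read_joint_pos(): joint angles.
- robot.read_qd(): joint speeds.
- robot.read_tau(): joint torques, N m.
- robot.read_ee_pos(): TCP position.
- robot.read_tcp_rot(): TCP orientation.
- robot.read_force(): force on the tool from outside, world axes, zero at the start.
- robot.read_moment(): the same for the moment, N m.
- robot.read_finger_gap(): opening from 0.0 (shut) to 1.0 (fully open).
Only numpy, scipy, OpenCV 4.12 (cv2) and the standard library are available. Lean on these libraries where they do the work, as an engineer would, in place of code of your own. Each camera call takes 0.05 s, during which the arm holds its last target.

## Working session

There is one attempt and no reset: what is moved stays moved. The work goes in short steps, each a Python script; the robot and the scene stay as the last script left them, time stands still between calls to the robot, and variables do not carry over. Pictures are saved under pics/ and viewed, and the job is handed in when it is done.

```bash
mkdir -p pics; ls
python3 - <<'E'
from bench import robot
import cv2,numpy as np
print(robot.read_clock())
for c in ["side","top"]:
    f=robot.grab_frame(c)
    cv2.imwrite(f"pics/{c}0.png",f["image"])
    print(c,f["fx"],f["fy"],f["cx"],f["cy"],f["k1"],f["R"],f["t"])
    for q in ["block","red_left","red_right","fence","bowl","coil","jar"]:
        r=robot.landmark_of(q,c); print(q,[(np.round(d["xyz"],4),round(d["p"],2)) for d in r[:3]])
print(robot.read_clock(),robot.read_tcp_rot())
E
```

```text
pics
0.0
side 368.23541549640447 368.23541549640447 261.5084355066535 192.07322265405213 -0.013858148155717773 [[ 0.77988842 -0.62571608 -0.01591956]
 [-0.43244863 -0.52026507 -0.73641866]
 [ 0.45250661  0.58120878 -0.67633876]] [-0.43556811  0.29721606  0.7744792 ]
block [(array([0.5567, 0.1168, 0.0012]), 0.69)]
red_left [(array([0.5189, 0.186 , 0.0207]), 0.81)]
red_right [(array([0.6386, 0.1345, 0.022 ]), 0.61)]
fence [(array([ 0.6984,  0.0763, -0.0017]), 0.6)]
bowl [(array([0.6772, 0.3661, 0.0047]), 0.76)]
coil [(array([ 0.584 , -0.2076, -0.0012]), 0.61), (array([0.5218, 0.1835, 0.0229]), 0.37)]
jar [(array([ 0.5422,  0.3659, -0.002 ]), 0.83)]
top 384.59503451368795 384.59503451368795 258.928558663447 191.66807138280433 -0.013067817840419266 [[-0.02562707 -0.99967078 -0.00125832]
 [-0.97557002  0.02528392 -0.21822893]
 [ 0.2181889  -0.00436498 -0.97589679]] [0.03905885 0.58581482 0.91467032]
block [(array([0.5581, 0.1206, 0.0029]), 0.73)]
red_left [(array([0.5217, 0.1908, 0.018 ]), 0.95), (array([0.6345, 0.1329, 0.0259]), 0.48)]
red_right [(array([0.6339, 0.1339, 0.0225]), 0.91)]
fence [(array([0.6985, 0.0701, 0.0008]), 0.82)]
bowl [(array([0.6794, 0.3618, 0.0022]), 0.86)]
coil [(array([ 0.5826, -0.2044, -0.002 ]), 0.73)]
jar [(array([ 0.5401,  0.3681, -0.0039]), 0.79)]
0.8 [-3.14147990e+00 -3.25197415e-07  2.89386319e+00]
```

View pics/top0.png

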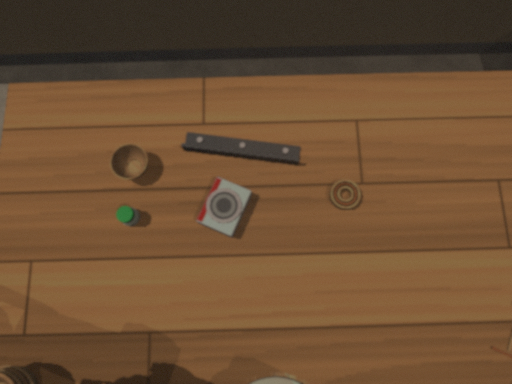

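View pics/side0.png

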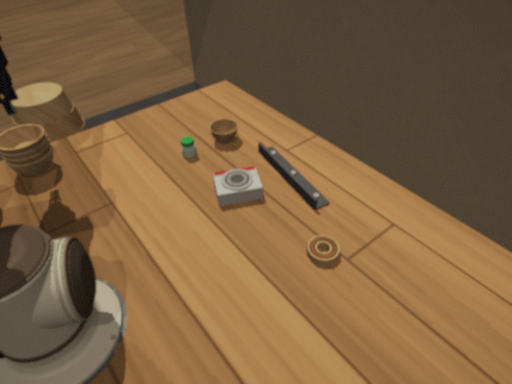

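The top view shows the fence at about px (185–303, 140–160) and the block at (224, 206), with its red edge on the upper left. The bowl is at (130, 162), the jar at (126, 214) and the coil at (345, 194). Next I'll measure the block and fence precisely from depth.

```bash
cat > h.py <<'E'
from bench import robot
import cv2,numpy as np
def cloud(f):
    h,w=f["range_z"].shape
    u,v=np.meshgrid(np.arange(w),np.arange(h))
    K=np.array([[f["fx"],0,f["cx"]],[0,f["fy"],f["cy"]],[0,0,1]])
    p=cv2.undistortPoints(np.stack([u,v],-1).reshape(-1,1,2).astype(np.float64),K,np.array([f["k1"],0,0,0,0.])).reshape(h,w,2)
    z=f["range_z"].astype(float)
    P=np.dstack([p*z[...,None],z])
    return (P-f["t"])@f["R"], z>0      # R^T (P-t)
def mask(q,c):
    r=robot.cut_out(q,c)
    return (r[0]["mask"],r[0]["p"]) if r else (None,0)
def block(c="top",f=None):
    """(x,y,yaw) of block from points / red; top-surface rect"""
    f=f or robot.grab_frame(c); X,ok=cloud(f); m,p=mask("block",c)
    if m is None: return None
    t=m&ok&(X[...,2]>0.036)&(X[...,2]<0.06)
    pts=X[t][:,:2].astype(np.float32)
    rc=cv2.minAreaRect(pts); 
    hsv=cv2.cvtColor(f["image"],cv2.COLOR_BGR2HSV)
    red=t&((hsv[...,0]<8)|(hsv[...,0]>170))&(hsv[...,1]>120)
    rm=X[red][:,:2].mean(0); ctr=np.array(rc[0])
    d=rm-ctr; a0=np.arctan2(d[1],d[0])
    c4=[np.radians(rc[2])+k*np.pi/2 for k in range(4)]
    a=min(c4,key=lambda a:abs(np.angle(np.exp(1j*(a-a0)))))
    a=np.angle(np.exp(1j*a))
    return dict(c=ctr,yaw=np.degrees(a),size=rc[1],n=len(pts),nr=int(red.sum()),p=p,ared=np.degrees(a0))
def lms(qs,cs=("top","side")):
    o={}
    for q in qs:
        for c in cs:
            r=robot.landmark_of(q,c)
            if r: o[q,c]=(np.round(r[0]["xyz"],4),round(r[0]["p"],2))
    return o
E
python3 - <<'E'
from h import *
for c in ["top","side"]:
    f=robot.grab_frame(c); print(block(c,f))
    X,ok=cloud(f); m,p=mask("fence",c)
    t=m&ok; P=X[t]; print(p,len(P),np.percentile(P[:,2],[5,50,95]))
    top=P[P[:,2]>0.03]; rc=cv2.minAreaRect(top[:,:2].astype(np.float32)); print(rc)
    v=cv2.fitLine(top[:,:2].astype(np.float32),cv2.DIST_HUBER,0,.01,.01).ravel(); print(v, np.degrees(np.arctan2(v[1],v[0])))
    # front edge: min along normal by bins
    d=v[:2]*np.sign(v[1]); n=np.array([d[1],-d[0]]); s=top[:,:2]@d; q=top[:,:2]@n
    print("normal yaw",np.degrees(np.arctan2(n[1],n[0])),"s",s.min(),s.max(),"q pct",np.percentile(q,[2,10,50,90,98]))
    al=P; q=al[:,:2]@n
    for lo,hi in [(0,.005),(.005,.01),(.01,.02),(.02,.03),(.03,.038),(.038,.05)]:
        k=(al[:,2]>lo)&(al[:,2]<=hi)
        if k.sum(): print(lo,k.sum(),np.round(np.percentile(q[k],[5,50,95]),4))
    bm,_=mask("block",c); print("blockz",np.percentile(X[bm&ok][:,2],[2,50,98]))
print(robot.read_clock())
E
```

```text
{'c': array([0.55706489, 0.1177431 ]), 'yaw': np.float64(65.51959991455078), 'size': (0.10090233385562897, 0.12858493626117706), 'n': 1878, 'nr': 157, 'p': 0.65, 'ared': np.float64(64.18221719040793)}
0.61 2360 [0.00128658 0.00712227 0.04087393]
((0.7037442922592163, 0.07375902682542801), (0.3180169463157654, 0.011856933124363422), 80.7629165649414)
[0.15995313 0.9871246  0.7026143  0.07277794] 80.79582
normal yaw -9.204176 s 0.02636964034873776 0.3443823020583443 q pct [0.67753433 0.67808983 0.68158081 0.68660237 0.68792942]
0 523 [0.678  0.7172 0.7355]
0.005 893 [0.6787 0.7143 0.7316]
0.01 211 [0.6775 0.6789 0.7185]
0.02 129 [0.6774 0.6784 0.6793]
0.03 164 [0.6775 0.6787 0.6874]
0.038 375 [0.6781 0.6827 0.6875]
blockz [0.03087649 0.04698326 0.05232575]
{'c': array([0.55587304, 0.11102013]), 'yaw': np.float64(65.4138641357422), 'size': (0.10072611272335052, 0.12833182513713837), 'n': 1083, 'nr': 38, 'p': 0.59, 'ared': np.float64(65.71052441966062)}
0.74 1325 [0.00311802 0.01243967 0.04035114]
((0.702307939529419, 0.06611301749944687), (0.3194316625595093, 0.012514794245362282), 80.78121185302734)
[0.15164387 0.9884352  0.6943671  0.02440534] 81.277794
normal yaw -8.722203 s 0.012138519727299823 0.331589605089171 q pct [0.67820004 0.6791285  0.68219401 0.68825275 0.68993456]
0 206 [0.6794 0.7186 0.7348]
0.005 386 [0.6796 0.7205 0.7332]
0.01 196 [0.6783 0.6805 0.718 ]
0.02 158 [0.6784 0.6802 0.6824]
0.03 144 [0.6784 0.6806 0.6884]
0.038 228 [0.679  0.6841 0.6892]
blockz [0.00495371 0.04479046 0.05070003]
1.2
```

Both views agree: the block yaw is 65.5° and the goal yaw about -9°, so it needs about 75° clockwise, and 146 mm separates its centre from the fence face. I'll first nudge the red_left corner along an arc with shut fingers.

```bash
cat >> h.py <<'E'
def Rz(a): return np.array([[np.cos(a),-np.sin(a)],[np.sin(a),np.cos(a)]])
def wrap(a): return float(np.angle(np.exp(1j*a)))
def arc(icr,deg,step,z,vel,yaw0,fmax=35,pressd=0.0):
    """rotate the fingertip about icr (world) by deg in steps, tool turning along"""
    p0=np.array(robot.read_ee_pos())[:2]; r=p0-icr; n=int(round(abs(deg)/step))
    for k in range(1,n+1):
        a=np.radians(deg)*k/n; p=icr+Rz(a)@r
        robot.move_linear([p[0],p[1],z],vel=vel,rot=[np.pi,0,wrap(yaw0+a)])
        F=np.array(robot.read_force()); print(k,np.round(p,3),"F",np.round(F,1),round(robot.read_clock(),1))
        if np.linalg.norm(F)>fmax: print("stop"); return False
    return True
E
python3 - <<'E'
from h import *
C=np.array([.5565,.1145]);a=np.radians(65.5);z=.034
W=lambda x,y:C+Rz(a)@np.array([x,y])
icr=W(-.048,0)
for yaw in (a,wrap(a+np.pi)):
  for d in (0,-20,-40):
    p=icr+Rz(np.radians(d))@(W(.047,.080)-icr)
    j=robot.solve_ik([*p,z],[np.pi,0,wrap(yaw+np.radians(d))]); print(round(yaw,2),d,p,None if j is None else np.round(j,2))
E
```

```text
1.14 0 [0.50319368 0.19044364] [ 0.22  0.24  1.78 -0.    1.12  0.65]
1.14 -20 [0.54612107 0.19465339] [ 0.21  0.32  1.68 -0.    1.14  0.99]
1.14 -40 [0.58789944 0.18392724] [ 0.18  0.39  1.59 -0.    1.17  1.3 ]
-2.0 0 [0.50319368 0.19044364] [ 0.22  0.24  1.78  0.    1.12 -2.5 ]
-2.0 -20 [0.54612107 0.19465339] [ 0.21  0.32  1.68  0.    1.14 -2.16]
-2.0 -40 [0.58789944 0.18392724] [ 0.18  0.39  1.59  0.    1.17 -1.84]
```

Run:
```python
from h import *
C=np.array([.5565,.1145]);a=np.radians(65.5);z=.034
W=lambda x,y:C+Rz(a)@np.array([x,y])
icr=W(-.048,0); o=[np.pi,0,a]
s=W(.047,.100)
robot.move_ptp([*s,.13],o); robot.set_gripper(0.0)
robot.move_linear([*s,z],vel=.1)
print(robot.read_clock(),robot.read_force(),robot.read_ee_pos())
e=W(.047,.070)
print(robot.move_linear([*e,z],vel=.03,until_force=3.0))
p=np.array(robot.read_ee_pos())[:2]; print("contact own",Rz(-a)@(p-C)*1000,robot.read_force(),robot.read_clock())
b=block(); print(b)
cv2.imwrite("pics/top1.png",robot.grab_frame("top")["image"])
```

```text
4.925 [-0.70165872  0.5938607   0.41072852] [0.48533993 0.19882962 0.03457812]
True
contact own [46.85242873 77.22754674] [-0.33860284  0.72575751  0.12088449] 5.6583
{'c': array([0.55769283, 0.11679167]), 'yaw': np.float64(-24.998863220214883), 'size': (0.10034458339214325, 0.1288674771785736), 'n': 1452, 'nr': 64, 'p': 0.57, 'ared': np.float64(18.709030751435105)}
```

View pics/top1.png

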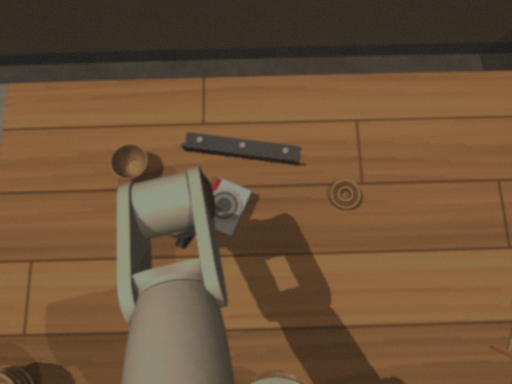

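The arm partly hides the block (px 228, 206), but the tip sits at the red_left corner as planned. Next is the arc push.

```bash
cat >> h.py <<'E'
def pose(c="top",prior=0.0,f=None):
    """block centre & yaw; the long side resolves yaw to mod 180, prior the rest"""
    b=block(c,f)
    if b is None: return None
    f=None
    cand=[np.radians(b["yaw"])+k*np.pi/2 for k in range(4)]
    a=min(cand,key=lambda t:abs(wrap(t-np.radians(prior))))
    return b["c"],np.degrees(wrap(a)),b
E
python3 - <<'E'
from h import *
C=np.array([.5565,.1145]);a=np.radians(65.5);z=.034
icr=C+Rz(a)@np.array([-.048,0])
arc(icr,-36,6,z,.04,a)
b=pose("top",30);print(b)
b=pose("side",30);
f=robot.grab_frame("side");print(pose("side",30,f)); cv2.imwrite("pics/side2.png",f["image"])
cv2.imwrite("pics/top2.png",robot.grab_frame("top")["image"])
E
```

```text
1 [0.518 0.192] F [-0.2  0.1 -1. ] 6.3
2 [0.53  0.193] F [ 0.  -0.5 -0.4] 6.8
3 [0.543 0.193] F [-0.8  1.5 -0.5] 7.2
4 [0.556 0.192] F [-0.3  1.3 -1.1] 7.7
5 [0.568 0.189] F [-0.5  1.4  0.3] 8.2
6 [0.581 0.185] F [-0.2  1.7 -1. ] 8.7
(array([0.58441263, 0.0927005 ]), np.float64(29.53898429870605), {'c': array([0.58441263, 0.0927005 ]), 'yaw': np.float64(29.53898429870605), 'size': (0.10182619839906693, 0.11983317881822586), 'n': 1495, 'nr': 77, 'p': 0.61, 'ared': np.float64(-7.693084966084428)})
(array([0.58148211, 0.09124567]), np.float64(29.566835403442386), {'c': array([0.58148211, 0.09124567]), 'yaw': np.float64(29.566835403442386), 'size': (0.1039649099111557, 0.12986138463020325), 'n': 1110, 'nr': 40, 'p': 0.67, 'ared': np.float64(25.97647077287051)})
```

View pics/top2.png

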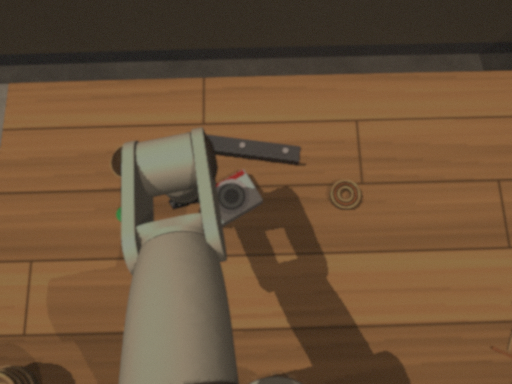

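View pics/side2.png

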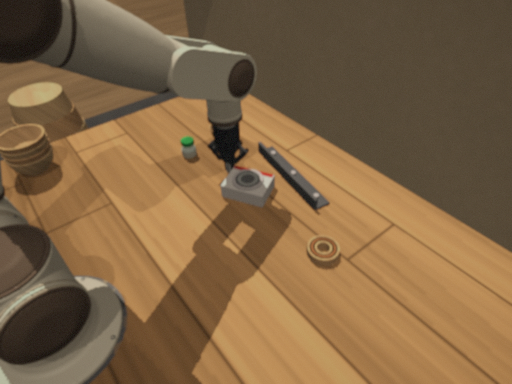

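Yaw is now 29.5° and the centre is about (0.583, 0.092), in good agreement with the model. The second nudge goes on the back face, at its left end.

Run:
```python
from h import *
C=np.array([.5825,.0915]);a=np.radians(29.5);z=.034
W=lambda x,y:C+Rz(a)@np.array([x,y])
yt=a+np.pi/2; o=[np.pi,0,yt]
p=np.array(robot.read_ee_pos())[:2]; print("own",Rz(-a)@(p-C))
r=p+Rz(a)@np.array([0,.025])
robot.move_linear([*r,z],vel=.08); robot.move_linear([*r,.12],vel=.15)
s=W(-.09,.054)
robot.move_ptp([*s,.12],o); robot.move_linear([*s,z],vel=.1)
f=robot.grab_frame("top");b=pose("top",30,f);print(b);cv2.imwrite("pics/top3.png",f["image"])
print(robot.move_linear([*W(-.055,.054),z],vel=.03,until_force=3.0))
p=np.array(robot.read_ee_pos())[:2]; print("own",Rz(-a)@(p-C),robot.read_force(),robot.read_clock())
```

```text
own [0.04445572 0.08246393]
(array([0.60696352, 0.10118572]), np.float64(28.98137855529785), {'c': array([0.60696352, 0.10118572]), 'yaw': np.float64(28.98137855529785), 'size': (0.05332682654261589, 0.11308576911687851), 'n': 494, 'nr': 104, 'p': 0.83, 'ared': np.float64(-0.833639743500706)})
True
own [-0.06242647  0.05416169] [-0.8706691   0.41588934  0.54474887] 13.7667
```

View pics/top3.png

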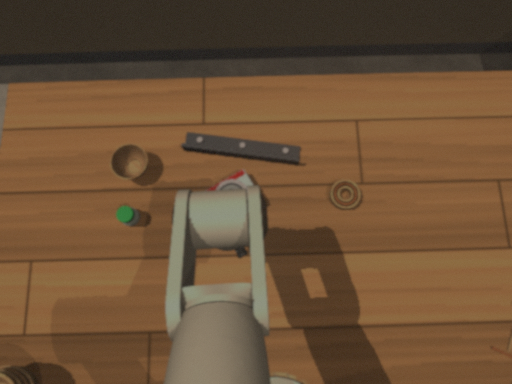

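The arm hides most of the block here (px 232, 185), but contact came where I expected it. I'll continue the arc and use the side camera to check.

Run:
```python
from h import *
C=np.array([.5825,.0915]);a=np.radians(29.5);z=.034
icr=C+Rz(a)@np.array([0,-.042])
arc(icr,-37,6,z,.04,a+np.pi/2)
f=robot.grab_frame("side");print(pose("side",-8,f)); 
p=np.array(robot.read_ee_pos())[:2]
r=p-.03*np.array([1,0]); robot.move_linear([*r,z],vel=.08); robot.move_linear([*r,.12],vel=.15)
robot.move_ptp([.42,.02,.15],[np.pi,0,-.157])
for c in ["top","side"]:
  f=robot.grab_frame(c);print(pose(c,-8,f)); cv2.imwrite(f"pics/{c}4.png",f["image"])
print(robot.read_clock(),robot.read_joint_pos())
```

```text
1 [0.508 0.119] F [-0.7  0.6 -0. ] 14.2
2 [0.515 0.128] F [-0.1  0.2 -0.7] 14.7
3 [0.524 0.137] F [-1.3  0.9 -0.4] 15.2
4 [0.533 0.146] F [-1.2  0.9 -0.3] 15.6
5 [0.543 0.153] F [-0.3  1.   0.7] 16.1
6 [0.554 0.158] F [-1.1  1.  -0.1] 16.5
(array([0.60949665, 0.09514393]), np.float64(-7.7598876953125355), {'c': array([0.60949665, 0.09514393]), 'yaw': np.float64(-7.7598876953125355), 'size': (0.13027963042259216, 0.1017599105834961), 'n': 1018, 'nr': 41, 'p': 0.81, 'ared': np.float64(-9.994536330066845)})
(array([0.61100072, 0.10291886]), np.float64(-7.410316467285198), {'c': array([0.61100072, 0.10291886]), 'yaw': np.float64(-7.410316467285198), 'size': (0.13002130389213562, 0.1019803062081337), 'n': 1822, 'nr': 137, 'p': 0.73, 'ared': np.float64(-10.366984937636012)})
(array([0.60888636, 0.0967987 ]), np.float64(-7.815353393554669), {'c': array([0.60888636, 0.0967987 ]), 'yaw': np.float64(-7.815353393554669), 'size': (0.1326390653848648, 0.09956299513578415), 'n': 1048, 'nr': 42, 'p': 0.9, 'ared': np.float64(-11.676974993212076)})
19.3083 [-1.35497282e-01 -1.23605907e-01  1.91111578e+00  2.63649875e-05
  1.35453709e+00  1.59108813e+00]
```

View pics/top4.png

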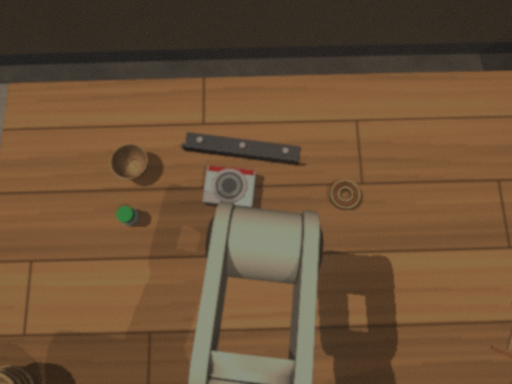

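View pics/side4.png

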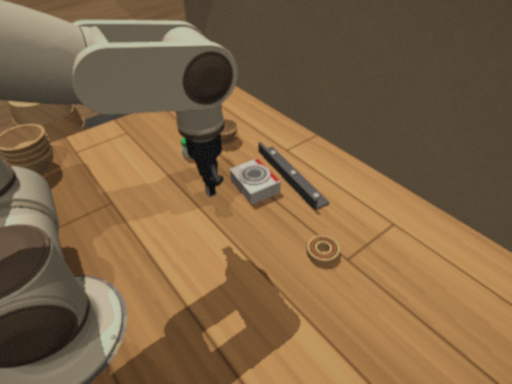

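Yaw is now about -7.6° against a goal of about -9°, with roughly 41 mm of gap left. I'll finish with a two-fingertip push square on the back face.

Run:
```python
from h import *
g=np.radians(-9.0); n=Rz(g)@[1,0]; d=Rz(g)@[0,1]
C=np.array([.610,.0995]); s=C@d
o=[np.pi,0,g]; z=.028
P=lambda q: q*n+s*d
q0=C@n-.05-.011-.03; print(q0)
robot.set_gripper(.8)
robot.move_ptp([*P(q0),.12],o); robot.move_linear([*P(q0),z],vel=.1)
print(robot.move_linear([*P(q0+.035),z],vel=.03,until_force=3.0)); print("contact q",robot.read_ee_pos()@n, "pred",q0+.03,robot.read_clock())
print(robot.move_linear([*P(.6785-.1-.011-.006),z],vel=.03,until_force=30)); print(robot.read_ee_pos()@n if 0 else np.array(robot.read_ee_pos())[:2]@n,robot.read_force(),robot.read_clock())
for c in ["top","side"]:
  f=robot.grab_frame(c);print(pose(c,-8,f)); cv2.imwrite(f"pics/{c}5.png",f["image"])
```

```text
0.495924658491531
TrueTraceback (most recent call last):
  File "<stdin>", line 9, in <module>
ValueError: matmul: Input operand 1 has a mismatch in its core dimension 0, with gufunc signature (n?,k),(k,m?)->(n?,m?) (size 2 is different from 3)
```

Run:
```python
from h import *
g=np.radians(-9.0); n=Rz(g)@[1,0]; d=Rz(g)@[0,1]
C=np.array([.610,.0995]); s=C@d; z=.028
P=lambda q: q*n+s*d
Q=lambda: np.array(robot.read_ee_pos())[:2]@n
print("contact",Q(),"pred",.526)
print(robot.move_linear([*P(.5615),z],vel=.03,until_force=30)); print(Q(),robot.read_force(),robot.read_clock())
for c in ["top","side"]:
  f=robot.grab_frame(c);print(pose(c,-8,f)); cv2.imwrite(f"pics/{c}5.png",f["image"])
```

```text
contact 0.5256029482613181 pred 0.526
False
0.5603124809771935 [-6.90316305  1.01305725 -0.36089327] 23.925
None
(array([0.64206994, 0.08967135]), np.float64(-9.012954711914078), {'c': array([0.64206994, 0.08967135]), 'yaw': np.float64(-9.012954711914078), 'size': (0.13036178052425385, 0.09971649199724197), 'n': 688, 'nr': 49, 'p': 0.6, 'ared': np.float64(-15.467175327502048)})
```

View pics/side5.png

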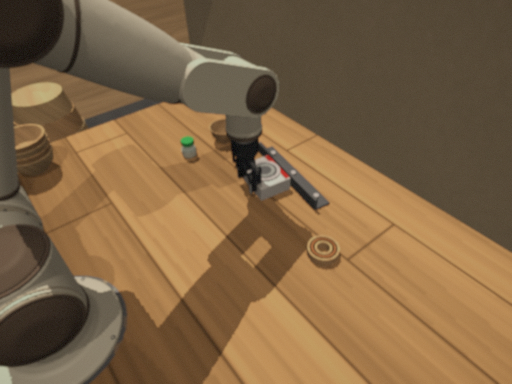

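The block is square and nearly at the fence (px 270, 178). Now a slow press until the fence resists.

Run:
```python
from h import *
g=np.radians(-9.0); n=Rz(g)@[1,0]; d=Rz(g)@[0,1]
s=np.array(robot.read_ee_pos())[:2]@d; z=.028
P=lambda q: q*n+s*d
Q=lambda: np.array(robot.read_ee_pos())[:2]@n
for q in np.arange(.563,.580,.0015):
    hit=robot.move_linear([*P(q),z],vel=.012,until_force=25)
    F=np.array(robot.read_force()); print(round(q,4),hit,round(Q(),4),np.round(F,1),round(robot.read_clock(),2))
    if hit or -F[:2]@n>30: break
```

```text
0.563 False 0.5619 [-7.1  1.2 -0.9] 24.4
0.5645 False 0.5634 [-7.7  1.9  0.1] 24.68
0.566 False 0.5649 [-7.2  1.2 -0.7] 24.95
0.5675 False 0.5664 [-7.7  0.8  0. ] 25.23
0.569 False 0.5679 [-7.7  1.3 -0.4] 25.5
0.5705 False 0.5681 [-20.8   3.5   8.2] 25.77
0.572 True 0.5678 [-0.3  1.2 -0.3] 25.98
```

The force rose sharply at q = 0.568, which is where the fence should be. Next I'll back off and inspect.

Run:
```python
from h import *
g=np.radians(-9.0); n=Rz(g)@[1,0]
p=np.array(robot.read_ee_pos())[:2]-.05*n
robot.move_linear([*p,.028],vel=.06); robot.move_linear([*p,.2],vel=.15)
robot.move_ptp([.25,.30,.30],[np.pi,0,g])
for c in ["top","side"]:
    f=robot.grab_frame(c);b=pose(c,-8,f);print(b); cv2.imwrite(f"pics/{c}6.png",f["image"])
    X,ok=cloud(f); m,p=mask("fence",c); P=X[m&ok]; t=P[(P[:,2]>.038)&(P[:,2]<.043)][:,:2]
    v=cv2.fitLine(t.astype(np.float32),cv2.DIST_HUBER,0,.01,.01).ravel(); print("fence yaw",np.degrees(np.arctan2(v[1],v[0]))-90, np.percentile(t@n,[2,50,98]))
    print("block red face q",b[0]@n+.05)
print(lms(["red_left","red_right","bowl","coil","jar"])); print(robot.read_clock())
im=cv2.imread("pics/top6.png")[110:230,160:320];cv2.imwrite("pics/top6z.png",cv2.resize(im,None,fx=5,fy=5,interpolation=cv2.INTER_CUBIC)[:600,:800])
```

```text
(array([0.65185076, 0.09480579]), np.float64(-8.920623779296877), {'c': array([0.65185076, 0.09480579]), 'yaw': np.float64(-8.920623779296877), 'size': (0.12865282595157623, 0.10201413184404373), 'n': 1778, 'nr': 127, 'p': 0.84, 'ared': np.float64(-13.194956681707504)})
fence yaw -9.060661 [0.67840358 0.68337396 0.68845906]
block red face q 0.678994502093172
(array([0.65350193, 0.08931474]), np.float64(-8.769859313964872), {'c': array([0.65350193, 0.08931474]), 'yaw': np.float64(-8.769859313964872), 'size': (0.1334405392408371, 0.10693341493606567), 'n': 1030, 'nr': 53, 'p': 0.95, 'ared': np.float64(-6.0590936155584965)})
fence yaw -9.275093 [0.67820101 0.68432382 0.68873195]
block red face q 0.681484331683497
{('red_left', 'top'): (array([0.7099, 0.1492, 0.0214]), 0.94), ('red_left', 'side'): (array([0.7115, 0.147 , 0.0219]), 0.72), ('red_right', 'top'): (array([0.6869, 0.0216, 0.0242]), 0.59), ('red_right', 'side'): (array([0.6953, 0.0213, 0.0221]), 0.88), ('bowl', 'top'): (array([ 0.6808,  0.3589, -0.0025]), 0.74), ('bowl', 'side'): (array([0.6788, 0.3687, 0.005 ]), 0.68), ('coil', 'top'): (array([ 0.5823, -0.2035,  0.0019]), 0.84), ('coil', 'side'): (array([ 0.5832, -0.2088, -0.0046]), 0.77), ('jar', 'side'): (array([ 0.5389,  0.3676, -0.0015]), 0.64)}
30.425
```

View pics/top6z.png

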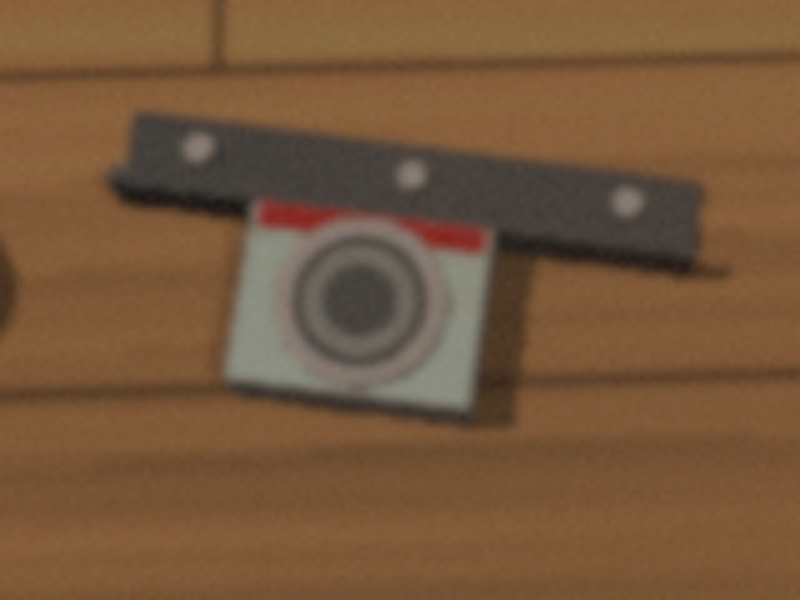

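View pics/side6.png

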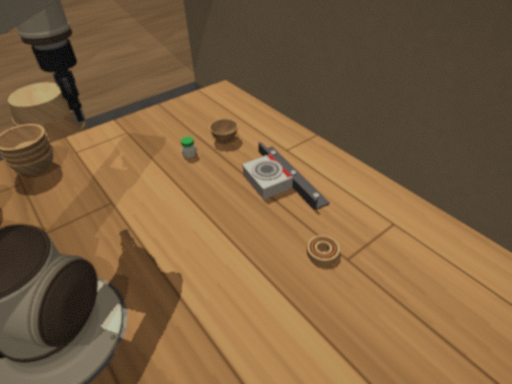

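Run:
```python
from bench import robot
print(robot.read_ee_pos(),robot.read_force()); robot.sign_off(); print(robot.read_clock())
```

```text
[0.24997671 0.299998   0.30000951] [-0.12121571 -0.72225045  0.70873147]
the job is handed in; nothing more can be done
the job is handed in; nothing more can be done
```

The block's red face now lies flat against the fence, and I handed the job in at about 30 s of the 64 s allowed. I turned the block about 75° clockwise with two fingertip corner nudges: first the red_left corner, then the left end of the back face. I then slid it square with two fingertips at about 30 mm/s, pressing gently until the fence resisted. I never gripped or lifted it. Sliding took about 8 N, and the final press was stopped at about 25 N.

**Final checks, with the robot clear of everything:**
- **Alignment:** the block's yaw is -8.9° (top camera) and -8.8° (side camera), against -9.1° and -9.3° for the fence.
- **Contact:** along the fence normal, the red face is at 0.679 m (top) and 0.681 m (side). The fence face is at 0.678 m, so they meet within measurement error.
- **Position along the fence:** the red face spans roughly -50 to +80 mm from mid-length, inside the ±160 mm allowed.
- **Bystanders:** the bowl and coil read within about 4 mm of their start positions in both views. The jar reads unmoved in the side view.

**Disagreements and misses:**
- The cameras differ by about 6 mm in y, for the fence as well as the block, so this doesn't affect how they line up.
- The network's top-view red_right point was about 8 mm from its side-view one. I relied on the depth measurement instead.
- In the last look the network did not find the jar in the top view.
- It also missed the block in the top view once during the final push, when the arm was over it.

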